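Park the sprung jaw of a potter's bat clamp on its stop pin

TASK

Get the bat clamp ready for loading: with the fingertips, push its sprung wooden jaw back, away from the two posts, until the stop pin drops in behind the tooth on its bar, then let the jaw come back so that it stays parked half open against the pin. Only push the jaw: leave the stop pin and its bridge untouched, and do not disturb the cup, kiln prop or wooden bat lying around.

Things in the scene. Friction and masses are not known exactly. Their poses are not given: they have to be found in the camera images.
- clamp: The fixed clamp board, plywood, 400 x 150 x 12 mm. Origin on the table on its long centre line, z up; x is the direction in which the jaw is pushed open; the board runs from x=-175 to x=+225 mm. Two upright wooden posts, 20 mm across, tops 48 mm above the table, stand at x=-150, y=+45 and -45 mm.
- jaw_face (a point): Centre of the jaw's upright cork push face, which looks at the posts; 36.5 mm above the table, moves with the jaw. The jaw is a beech block 80 mm long (x), 110 mm wide, 45 mm high, underside 14 mm and top 59 mm above the table. Closed, the gap from face to posts is 85 mm. Axes as the clamp's: x points into the jaw, the push direction.
- jaw (a joint): How far the jaw is pushed back, m: 0 closed (as at the start), end stop at 0.065. A spring always pulls it back to 0: about 4 N at 0, 11 N at 0.045, 14 N at the end stop; the pin riding up the tooth adds up to about 2 N.
- tooth (a point): Steep face, looking towards the posts, of the one tooth on the jaw's steel bar (28 mm wide, top 28 mm above the table), which runs back from the jaw under the bridge. Point at mid height of the tooth, 33 mm above the table. Towards +x the tooth has a 4 mm flat top, 38 mm above the table, then a 16 mm ramp down to the bar.
- pin_axis (a point): Point on the axis of the upright stop pin (10 mm thick), 33 mm above the table, fixed in the bridge; axes as the clamp's. Once the tooth's steep face is over 5 mm beyond it in +x, the pin drops behind the tooth; after release the jaw returns until the face leans on the pin (tooth 5 mm beyond this axis), at 33 to 47 mm of jaw travel. Let go sooner and the jaw springs back to 0.
- bridge: The stop bridge, a fixed grey steel arch over the bar behind the jaw, holding the stop pin: 36 mm along x, 108 mm wide, top 57 mm above the table; its place along the clamp differs from run to run. Origin on the table, under the pin's axis. Do not touch.
- pin (a joint): Height of the sprung stop pin above its lowest position, m: 0 down (as at the start), about 0.010 while it rides over the top of the tooth. It rises and falls by itself; its dark knob, 22 mm wide, is 72 mm above the table when down.
- cup: Loose pale bisque cup, 80 mm across, 85 mm high; origin at the centre of its underside. Leave alone.
- prop: Loose terracotta kiln prop, an upright cylinder 36 mm across and 65 mm high; origin at the centre of its underside. Leave alone.
- bat: Loose square wooden bat, 110 x 110 x 14 mm, lying flat; origin at the centre of its underside. Leave alone.

How it is judged:
On the way:
1. the fingers push the jaw until the tooth has gone past the axis of the stop pin (x of tooth in the frame of pin_axis above 0.001 m and contact force between the fingers and clamp above 0.5 N), for 0.04 s.
At the end, for the whole second after the job is handed in: The jaw is at rest, parked half open: the pin is down (within 3 mm), and the tooth's steep face leans on it, 2 to 8 mm beyond the pin's axis (x of tooth in the frame of pin_axis between 0.002 and 0.008 m and value of joint pin below 0.003 m and value of joint jaw between 0.028 and 0.052 m and velocity of joint jaw between -0.005 and 0.005 m/s); the robot touches nothing.
It fails at once if the robot touches the bridge or the stop pin (over 1 N) (contact force between any of the fingers, the arm and bridge above 1 N).
It fails at once if the cup, kiln prop or wooden bat is moved more than 15 mm (distance of any of cup, prop, bat from where it was at the start of the episode above 0.015 m).
It also fails if it takes over 34 s, if anything falls off the work surface, if the arm or the gripper's body presses on something with over 40 N, if the wrist force passes 120 N, or if a joint passes its speed limit or range.

ROBOT

A 6-joint arm with a two-finger parallel gripper is mounted at the origin on the work surface. World frame = base frame: x ahead of the robot, y to its left, z up, the work surface at z = 0. Lengths are in m, angles in rad, forces in N, time in s.
With the tool pointing down it reaches from about 0.325 to 0.9 m from the base axis. Payload 6.1 kg.
Tool frame: the origin (TCP) lies midway between the tips of the shut fingers; the grasp point (between the pads) lies 19 mm behind it; x points along the fingers, y is the direction in which the jaws open and shut, and the axes are right-handed (so a half turn about x gives the same grasp; the last joint's range is limited). The gripper opens to 85 mm and grips with 20 to 120 N. Pads are 22 mm wide; open, the fingers measure 114 mm over their backs; the gripper's body (76 mm by 85 mm) begins 54 mm behind the grasp point. The pads swing forward as they close: fully open they stand 13 mm farther back than shut.
Start: joints at [-1.337, 0.22, 1.526, -0, 1.395, -0.126], TCP at [0.22, -0.585, 0.231] pointing down, gripper open.
Joint ranges: [-2.98, 2.98], [-0.91, 2.08], [0.09, 2.57], [-1.24, 4.39], [0.2, 2.65], [-2.68, 2.68]. Speed limits (rad/s): [2.57, 2.57, 3.01, 3.14, 3.14, 3.14].

INTERFACE

Orientations are given as [roll, pitch, yaw] about the fixed x, y, z axes, in that order (R = Rz(yaw) Ry(pitch) Rx(roll)).
In Python, from plant import movep, move_l, set_joints, gripper_to, hold, inverse_kinematics, observe, get_image, get_calibration, Unreachable, job_done gives the robot as it stands. Calls block until the motion is done:
- movep(position, orientation): joint-space move of the TCP to a pose.
- move_l(position, feed=0.15, rotation=None, max_force=None): straight line of the TCP; rotation=None keeps the orientation; feed is the mean speed in m/s. With max_force (N) it stops when the force on the tool has changed by that much, and returns True; else False.
- set_joints(angles): joint-space move.
- gripper_to(opening, f_grip=None): finger opening in m; f_grip is the grip in N (None keeps the last); returns when the fingers have stopped.
- hold(seconds).
- inverse_kinematics(position, orientation): joint angles nearest the present ones, or None.
- observe(): the state.
- get_image(name): name is "scene" or "side" or "wrist"; returns (picture, depth): 420x560x3 uint8, red, green, blue; 420x560 float32, m along the optical axis (not along the pixel's ray), 0 where there is no reading.
- get_calibration(name): a dict with "intrinsics" (3x3 intrinsics, pixels), "dist_coeffs" ([k1, k2, p1, p2, k3] as OpenCV has them; the pictures are not rectified), "world_from_camera" (4x4, takes a point from camera to world coordinates). Camera axes: x right, y down, z forward; pixel columns grow to the right and rows downward; lengths in m; the calibration is good to about 2 mm. A picture is of the moment at which its call begins: read the wrist's pose just before it. get_calibration takes no time and is no camera call; for the wrist camera it gives the pose at the moment of the call.
A pose or a line that the arm cannot do raises Unreachable and nothing moves.
- job_done(): hands the job in, once; it reports no verdict.
The state is a dict: "time_s": time; "q": joint angles; "joint_velocities": joint speeds; "joint_torque": joint torques, N m; "eef_pos": TCP position; "tcp_rot": TCP orientation; "ft_force": force on the tool from outside, world axes, zero at the start; "torque": the same for the moment, N m; "opening": finger opening in m.
Only numpy, scipy, OpenCV 4.12 (cv2) and the standard library are available. Lean on these libraries where they do the work, as an engineer would, in place of code of your own. Each camera call takes 0.05 s, during which the arm holds its last target. There are 200 camera calls.

## Working session

There is one attempt and no reset: what is moved stays moved. The work goes in short steps, each a Python script; the robot and the scene stay as the last script left them, time stands still between calls to the robot, and variables do not carry over. Pictures are saved under pics/ and viewed, about 8 in all and at most 12, crops included, and the job is handed in when it is done.

```bash
mkdir -p pics; ls; cat > h.py <<'E'
import numpy as np, cv2
from plant import *
def snap(n,f):
    c=get_calibration(n); p,d=get_image(n); cv2.imwrite(f'pics/{f}.png',p[...,::-1]); np.savez(f'pics/{f}.npz',p=p,d=d,K=c["intrinsics"],D=c["dist_coeffs"],T=c["world_from_camera"])
def load(f): return dict(np.load(f'pics/{f}.npz'))
def ray(s,uv):
    u=cv2.undistortPoints(np.array(uv,float).reshape(-1,1,2),s['K'],s['D'])[:,0]
    r=np.c_[u,np.ones(len(u))]@s['T'][:3,:3].T
    return s['T'][:3,3],r
def onz(s,uv,z):
    o,r=ray(s,uv); return o+r*((z-o[2])/r[:,2])[:,None]
def cloud(s):
    h,w=s['d'].shape; v,u=np.mgrid[:h,:w]
    n=cv2.undistortPoints(np.stack([u,v],-1).reshape(-1,1,2).astype(float),s['K'],s['D'])[:,0]
    z=s['d'].reshape(-1,1); P=np.c_[n,np.ones(len(n))]*z
    P=P@s['T'][:3,:3].T+s['T'][:3,3]; P[z[:,0]==0]=np.nan
    return P.reshape(h,w,3)
E
python3 - <<'E'
from h import *
print(observe())
for n in("scene","side"):
    snap(n,n+"0"); s=load(n+"0"); print(s['T'].round(3))
a=cv2.imread('pics/scene0.png')
E
```

```text
pics
{'time_s': 0.0, 'q': array([-1.33710957e+00,  2.21242941e-01,  1.52759093e+00, -2.25976685e-05,
        1.39471076e+00, -1.26081303e-01]), 'joint_velocities': array([ 0.00061488,  0.00123822,  0.00164642,  0.00172515, -0.00082706,
       -0.00084583]), 'joint_torque': array([ 3.50833479e-04, -4.96904576e+01, -3.89389408e+01, -1.97772820e-04,
        1.11712626e-02, -1.59274290e-06]), 'eef_pos': array([ 0.21989585, -0.58439738,  0.23019951]), 'tcp_rot': array([-1.6854843 ,  1.56884422,  1.8158804 ]), 'ft_force': array([-0.85657784,  0.07078804, -0.0252239 ]), 'torque': array([ 0.02112383, -0.00826296,  0.02485923]), 'opening': 0.08551661407737239}
[[ 0.81   0.41  -0.418  0.943]
 [ 0.586 -0.568  0.578 -0.388]
 [-0.    -0.713 -0.701  0.619]
 [ 0.     0.     0.     1.   ]]
[[ 0.952 -0.201  0.231  0.411]
 [-0.306 -0.588  0.749 -0.61 ]
 [-0.015 -0.784 -0.621  0.597]
 [ 0.     0.     0.     1.   ]]
```

View pics/scene0.png

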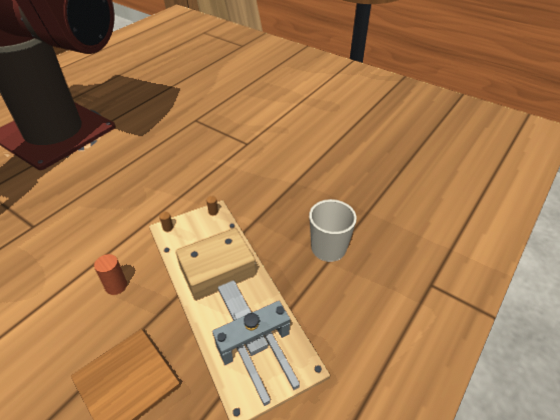

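View pics/side0.png

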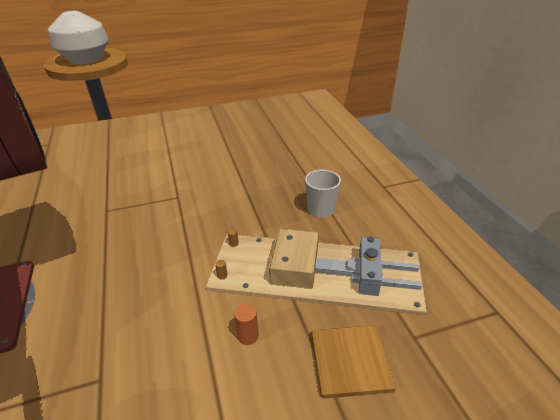

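The clamp's posts are at scene (167,222) and (212,206), and side (233,233) and (221,264). The jaw is at scene (217,260), the bridge knob at (252,321), the cup at (332,230), the prop at (111,275) and the bat at (125,378). Next I fit these from the depth clouds.

```bash
python3 - <<'E'
from h import *
for n in("scene0","side0"):
    s=load(n); P=cloud(s)
    pc=onz(s,[[190,300] if n[1]=='c' else [250,285]],.012)[0]
    near=np.hypot(P[...,0]-pc[0],P[...,1]-pc[1])<.35
    for lab,lo,hi in(("board",.007,.017),("jawtop",.0555,.063),("posts",.044,.0515),("knob",.068,.075),("z",.02,.2)):
        m=(near&(P[...,2]>lo)&(P[...,2]<hi)).astype(np.uint8)
        k,L,st,_=cv2.connectedComponentsWithStats(m)
        for i in range(1,k):
            if st[i,4]<(25 if lab!="board" else 800): continue
            q=P[L==i]; r=cv2.minAreaRect((q[:,:2]*1000).astype(np.float32))
            print(n,lab,st[i,4],st[i,:4],np.round(r[0],1),np.round(r[1],1),round(r[2],1),"z",np.round(np.median(q[:,2]),4),q[:,2].max().round(3))
E
```

```text
scene0 board 12112 [149 201 181 219] [ 633.8 -103. ] [151.1 401.3] 63.3 z 0.0106 0.017
scene0 board 5975 [ 71 329 109  91] [ 615.6 -298.4] [110.5 111.7] 76.5 z 0.0125 0.016
scene0 jawtop 130 [313 210  39  17] [712.1  98.5] [66.1 29.2] 24.3 z 0.0594 0.063
scene0 jawtop 2501 [176 228  79  58] [598.7 -85.9] [110.6  81.6] 63.6 z 0.0573 0.061
scene0 jawtop 103 [311 230  41  14] [733.   55.9] [67.8 23.5] 26.9 z 0.059 0.063
scene0 jawtop 114 [ 95 258  24  17] [ 481.4 -203.4] [34.7 20.2] 79.5 z 0.061 0.063
scene0 jawtop 879 [212 301  78  49] [ 724.2 -148.9] [108.   36.2] 62.9 z 0.0563 0.062
scene0 posts 62 [207 196  10   8] [499.2  15.8] [18.3 17.4] 83.6 z 0.0458 0.048
scene0 posts 68 [159 212  11   8] [457.2 -66.2] [18.1 17.2] 87.7 z 0.0462 0.048
scene0 posts 120 [314 214  36  14] [710.5 100.6] [61.7 24.5] 25.6 z 0.048 0.051
scene0 posts 99 [311 233  40  15] [732.4  57.6] [67.3 23.8] 28.1 z 0.0479 0.051
scene0 posts 203 [190 262  66  29] [ 632.9 -103.5] [109.7   6.1] 61.3 z 0.0475 0.051
scene0 posts 73 [ 97 266  24  14] [ 482.7 -205.4] [35.5 15.9] 66.8 z 0.0478 0.051
scene0 posts 158 [220 3
[... 1752 characters left out ...]
ide0 posts 65 [235 320  22  10] [ 466.8 -213.4] [13.9 34.1] 71.1 z 0.0481 0.051
side0 knob 90 [307 174  31  10] [725.1  99.6] [30.9 67.5] 68.0 z 0.0712 0.075
side0 knob 78 [306 187  34   9] [709.7  54.6] [28.9 73.6] 73.6 z 0.0712 0.075
side0 knob 85 [366 248  12   9] [ 720.3 -150.1] [20.7 20.2] 55.0 z 0.0713 0.074
side0 z 1221 [305 170  36  42] [717.4  77.3] [78.8 78. ] 42.9 z 0.0625 0.086
side0 z 137 [228 229  10  16] [494.4  12.2] [18.  18.5] 56.2 z 0.0403 0.049
side0 z 4597 [269 229 153  65] [ 681.1 -130.5] [111.8 277.1] 63.3 z 0.0564 0.074
side0 z 167 [215 260  12  18] [453.9 -67.5] [19.1 19.3] 63.5 z 0.0419 0.05
side0 z 680 [234 304  24  35] [ 470.6 -203. ] [36. 35.] 39.5 z 0.0613 0.068
```

```bash
cat >> h.py <<'E'
from scipy.spatial.transform import Rotation as Rn
a=np.deg2rad(-26.85); u=np.array([np.cos(a),np.sin(a),0]); F=np.array([.5607,-.0683,0])
def rpy(sg):
    x=np.array([0,0,-1.]); y=sg*np.array([-u[1],u[0],0]); return Rn.from_matrix(np.c_[x,y,np.cross(x,y)]).as_euler('xyz')
def pt(t,z): return F+u*(t-.011)+[0,0,z]   # t = jaw travel at contact
def st(l=''):
    o=observe(); print(l,round(o['time_s'],2),'t',round(float((o['eef_pos']-F)@u+.011),4),'z',o['eef_pos'][2].round(4),'F',round(float(o['ft_force']@u),2),o['ft_force'].round(1))
E
python3 - <<'E'
from h import *
q=observe()['q']; best=None
for sg in(1,-1):
    j=inverse_kinematics(pt(-.022,.15),rpy(sg)); print(sg,rpy(sg),j)
    if j is not None and (best is None or abs(j-q).max()<best[0]): best=(abs(j-q).max(),sg)
sg=best[1]; print(sg); open('sg','w').write(str(sg))
gripper_to(0.0); movep(pt(-.022,.15),rpy(sg)); st('above')
move_l(pt(-.022,.028),feed=.1,max_force=8); st('down')
snap('scene','s1'); snap('side','d1')
a=cv2.imread('pics/s1.png')[150:420,80:400]; b=cv2.imread('pics/d1.png')[150:420,160:460]
cv2.imwrite('pics/c1.png',cv2.resize(np.hstack([a,b]),None,fx=1.28,fy=1.28))
E
```

```text
1 [0.4686209  1.57079633 0.        ] [-0.24791711  0.07745282  1.84442686  0.          1.21971297 -1.35009253]
-1 [-2.67297175  1.57079633  0.        ] [-0.24791711  0.07745282  1.84442686  0.          1.21971297  1.79150012]
1
above 3.09 t -0.0215 z 0.1502 F -0.4 [-0.5 -0.1  0.7]
down 4.46 t -0.0213 z 0.0288 F -0.07 [-0.   0.1  0.5]<sys>:0: UserWarning: Gimbal lock detected. Setting third angle to zero since it is not possible to uniquely determine all angles.
```

View pics/c1.png

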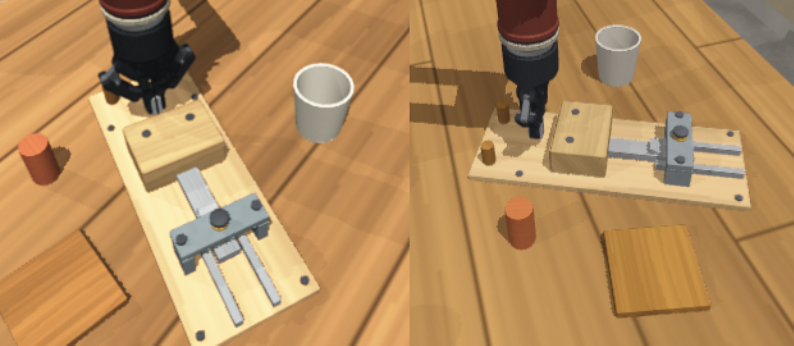

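The shut fingers hang in the gap between the posts and jaw face (right half at (535,130)), centred and clear of everything. Now the push.

```bash
python3 - <<'E' 2>/dev/null
from h import *
move_l(pt(0.02,.028),feed=.04); st()
for t in np.arange(.028,.0581,.003):
    move_l(pt(t,.028),feed=.03); st(round(t,3))
snap('scene','s2'); snap('side','d2')
a=cv2.imread('pics/s2.png')[150:420,80:400]; b=cv2.imread('pics/d2.png')[150:420,160:460]
cv2.imwrite('pics/c2.png',cv2.resize(np.hstack([a,b]),None,fx=1.28,fy=1.28))
for n in('s2','d2'):
    P=cloud(load(n)); d=P-F; x=d@u; y=d@np.array([-u[1],u[0],0])
    k=(abs(y)<.05)&(P[...,2]>.055)&(P[...,2]<.0625)&(x>0.03)&(x<.155)
    print(n,'jaw back edge travel',np.nanpercentile(x[k],99.5)-.080)
    k=(abs(y)<.014)&(P[...,2]>.066)&(abs(x-.181)<.02); print('knob z',np.nanpercentile(P[...,2][k],[50,90]))
E
```

```text
5.76 t 0.019 z 0.0279 F -6.58 [-5.5  3.6  6.8]
0.028 6.17 t 0.0265 z 0.0276 F -8.76 [-7.9  3.9  7.5]
0.031 6.42 t 0.0292 z 0.0275 F -9.02 [-7.5  5.1  6.1]
0.034 6.67 t 0.0319 z 0.0273 F -9.01 [-7.7  4.7  6.7]
0.037 6.92 t 0.0342 z 0.0272 F -12.2 [-11.1   5.1   8.5]
0.04 7.17 t 0.0379 z 0.0271 F -9.0 [-7.5  5.1  3.8]
0.043 7.42 t 0.0415 z 0.0271 F -4.73 [-3.6  3.4  1.1]
0.046 7.67 t 0.0447 z 0.027 F -4.35 [-3.1  3.5  0.9]
0.049 7.92 t 0.0462 z 0.027 F -11.03 [-9.   6.6  6.7]
0.052 8.18 t 0.049 z 0.0269 F -11.61 [-9.7  6.4  5.7]
0.055 8.43 t 0.0519 z 0.0269 F -12.52 [-11.    6.    6.6]
0.058 8.68 t 0.0547 z 0.0269 F -12.5 [-10.6   6.7   8.1]
s2 jaw back edge travel 0.056470868530159715
knob z [0.06996693 0.07146144]
d2 jaw back edge travel 0.05371449558990189
knob z [0.0709027  0.07256657]
```

View pics/c2.png

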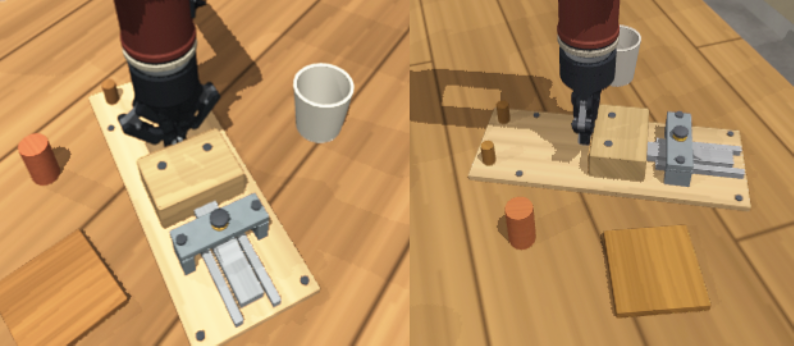

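The jaw is about 55 mm back (right half at (620,140)). The force rose and then dipped at 34–45 mm of travel, and the knob is back to its start height, so the pin has dropped. Now I let the jaw back slowly.

```bash
python3 - <<'E' 2>/dev/null
from h import *
for t in (.054,.050,.047,.044,.041,.038,.034):
    move_l(pt(t,.028),feed=.03); st(t)
move_l(pt(-.01,.028),feed=.06); st()
move_l(pt(-.01,.16),feed=.12); st()
snap('scene','s3'); snap('side','d3')
a=cv2.imread('pics/s3.png')[150:420,80:400]; b=cv2.imread('pics/d3.png')[150:420,160:460]
cv2.imwrite('pics/c3.png',cv2.resize(np.hstack([a,b]),None,fx=1.28,fy=1.28))
for n in('s3','d3'):
    P=cloud(load(n)); d=P-F; x=d@u; y=d@np.array([-u[1],u[0],0])
    k=(abs(y)<.05)&(P[...,2]>.055)&(P[...,2]<.0625)&(x>0.03)&(x<.155)
    print(n,'jaw back edge travel',np.nanpercentile(x[k],99.5)-.080)
    k=(abs(y)<.014)&(P[...,2]>.066)&(abs(x-.181)<.02); print('knob z',np.nanpercentile(P[...,2][k],[50,90]))
E
```

```text
0.054 9.06 t 0.0506 z 0.0269 F -12.21 [-10.6   6.2   7.1]
0.05 9.34 t 0.0467 z 0.0268 F -11.67 [-9.9  6.3  5.2]
0.047 9.59 t 0.0448 z 0.0267 F -7.67 [-6.3  4.5  1.2]
0.044 9.84 t 0.0446 z 0.0281 F -1.15 [-1.2  0.1 -1. ]
0.041 10.09 t 0.0412 z 0.0282 F -0.13 [-0.1  0.  -0.4]
0.038 10.34 t 0.0379 z 0.028 F -0.01 [-0.2 -0.3 -0. ]
0.034 10.62 t 0.0337 z 0.028 F 0.14 [ 0.1 -0.1 -0.4]
 11.51 t -0.0096 z 0.0283 F 0.37 [ 0.1 -0.6 -0.3]
 12.76 t -0.0106 z 0.159 F -0.36 [-0.3  0.3 -0.2]
s3 jaw back edge travel 0.04660582169201978
knob z [0.06996209 0.07156442]
d3 jaw back edge travel 0.04352589397703187
knob z [0.07082887 0.07264279]
```

View pics/c3.png

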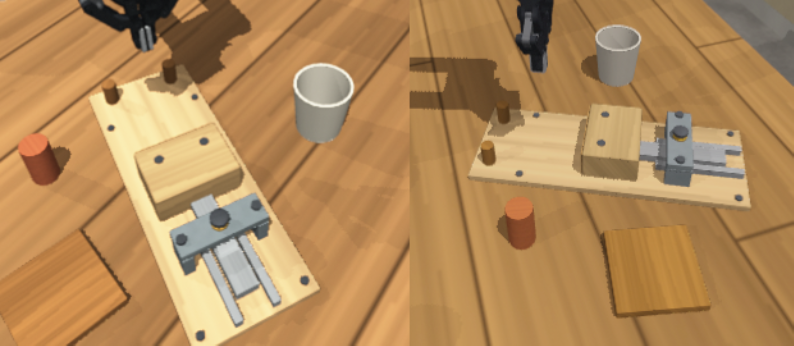

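The jaw stays parked about 45 mm open (right half at (612,140)). The knob is down, the gripper is clear, and the cup, prop and bat have not moved.

```bash
python3 -c "
from h import *
hold(0.5); st(); job_done()"
```

```text
13.36 t -0.01 z 0.16 F 0.34 [ 0.  -0.7 -0.1]
the job is handed in; nothing more can be done
```

The jaw is parked half open against the stop pin, and I handed the job in at about 13.4 s; no verdict was reported.

- **Push:** With the fingers shut, I pushed the cork face back to about 55 mm of travel. The force peaked at about 12 N near 34 mm and dipped at 41–45 mm. It then returned to 11–12.5 N, as expected for the pin riding over the tooth and dropping in behind it.
- **Return:** I let the jaw come back slowly. Contact force went to zero at about 45 mm, so the jaw was resting on the pin. I then backed the fingers off and lifted them clear.
- **Last checks:** After release the two cameras put jaw travel at 46.6 mm and 43.5 mm. They differ by 3 mm, but the force reading agrees with about 45 mm. The pin knob was back at its starting height of about 71 mm in both views.
- **Surroundings:** By eye in the pictures, the cup, prop and bat had not moved. The fingers and gripper stayed well clear of the bridge and pin, and no check failed.

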